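Walk the die block round to the fence

ROBOT

A 6-joint arm with a two-finger parallel gripper is mounted at the origin on a cart in front of the work surface, level with it; the furniture and walls round the work are solid. World frame = base frame: x ahead of the robot, y to its left, z up, the work surface at z = 0. Lengths are in m, angles in rad, forces in N, time in s.
With the tool pointing down it reaches from about 0.25 to 0.85 m from the base axis. Payload 12.5 kg.
Tool frame: the origin (TCP) lies at the very end of the fingers, on their centre line; the grasp point (between the pads) lies 19 mm behind it; z points along the fingers, y is the line along which they close (so a half turn about z gives the same grasp; the last joint's range is limited). The gripper opens to 93 mm and grips with 3 to 60 N. Pads are 15 mm wide; open, the fingers measure 128 mm over their backs; the gripper's body (75 mm by 188 mm) begins 65 mm behind the grasp point.
Start: joints at [1.188, 0.351, 1.652, -0, 1.139, -0.085], TCP at [0.161, 0.526, 0.219] pointing down, gripper open.
Joint ranges: [-2.75, 2.75], [-0.79, 2.1], [0.01, 2.65], [-1.57, 4.71], [0.07, 3.14], [-2.87, 2.87]. Speed limits (rad/s): [2.22, 2.22, 2.79, 3.14, 3.14, 3.14].

INTERFACE

Orientations are given as a unit quaternion [w, x, y, z].
In Python, from cell import robot gives the robot as it stands.
- The arm moves only by the tool carry_out, never from a script. Its argument "rows" is a list of rows, each a list of 3 entries, a list of its own where there are three numbers: the opening, from 0 (shut) to 1 (fully open), then the shift along the tool's x, y, z in cm, then the turn about the tool's z in degrees. A call has 1 to 8 rows; each row is the pose to reach, as a shift and turn from the pose commanded when the call began, along the tool's axes at that moment; what a row does not reach only later rows make up. A row lasts 1/8 s, in which the tool goes at most 62.5 mm and 10.7 degrees, less where a joint would pass 70% of its speed; a pose out of reach is approached as far as the arm can. A call with a gripper value outside its range is refused whole. The fingers move at their own pace and stop on an object; "squeeze" is the grip in N (left out, the last holds). Time passes only in rows, so rows that repeat a pose let the fingers close. It gives the time, the measured TCP pose, the force, the opening and the grip force at its end, in the units of the state.
- robot.state(): the state, without advancing time (a new reading comes with each control period).
- robot.camera(name): name is "scene" or "top" or "wrist"; returns the picture (400x640x3 uint8, red, green, blue); there is no depth.
- robot.camera_params(name): a dict with "camera_matrix" (3x3 intrinsics, pixels), "R" (3x3) and "t" (3): a world point X has camera coordinates R X + t; the wrist camera has in their place "hand_eye" (4x4, takes a point from camera to tool coordinates, whose origin is the TCP and whose axes are the flange's). Camera axes: x right, y down, z forward; pixel columns grow to the right and rows downward; lengths in m; the calibration is good to about 2 mm. A picture is of the moment at which its call begins: read the wrist's pose just before it. camera_params takes no time and is no camera call.
- robot.hand_in(): hands the job in; it is judged then, once.
Trained networks look in the newest picture that a camera, given by its name, has taken for a name from the list of things; names that differ only in an ending like _2 or _b are one class to them, and where a whole thing is asked for, a point or a joint stands for the part that bears it (a point fixed in the world has none). Each returns a list of dicts, best first, with "conf" (0 to 1); they miss things now and then, are a little off and sometimes report something else, mostly with a low value. They report only what shows in the picture. A call takes as long as a camera call.
- robot.boxes_of(camera, label): "location" ([row, column] in pixels, amid what is visible of it).
The state is a dict: "time_s": time; "joints": joint angles; "joint_velocities": joint speeds; "joint_torque": joint torques, N m; "ee_pos": TCP position; "tcp_rot": TCP orientation; "ft_force": force on the tool from outside, world axes, zero at the start; "ft_torque": the same for the moment, N m; "grip_width": finger opening in m; "gripper_force": force on a finger pad.
Only numpy, scipy, OpenCV 4.12 (cv2) and the standard library are available. Lean on these libraries where they do the work, as an engineer would, in place of code of your own. Each camera call takes 0.05 s, during which the arm holds its last target. There are 200 camera calls.

TASK

Walk the heavy die block round by pushing it with the fingers until its bright ground face (the one beside the yellow stripe) lies flush against the bench fence all along, with the whole block between the fence's two yellow end marks. Only push it along the bench: do not lift or tip it, and leave the other tools and blocks where they are.

Things in the scene. Friction and masses are not known exactly. Their poses are not given: they have to be found in the camera images.
- fence: Fixed steel angle-iron fence on the bench, 260 mm long, upright 12 mm thick and 40 mm high, 6 mm foot reaching 33 mm behind its front face. Origin: middle of the front face (the robot's side), at bench level. +x points square into the fence, away from the robot; +y along it to the robot's left; z up. Stands up to 0.22 rad skewed to the bench.
- mark_left (a point): Inner edge of the left (+y) yellow end mark painted on the fence: on the front face, fence y = +85 mm, at the top, 40 mm up.
- mark_right (a point): Inner edge of the right (-y) yellow end mark: on the front face, fence y = -85 mm, at the top, 40 mm up.
- die_block: Loose heavy cast die block, dark, 90 (x) by 130 (y) by 50 mm high, a 30 mm wide, 5 mm deep channel along y in its top. Origin: under its centre, at bench level, z up. Its face at x = +45 mm is the bright ground face, a yellow stripe on top beside it. Starts turned 0.6 to 1.15 rad anticlockwise (seen from above) out of line with the fence, its centre 105 to 120 mm before the fence.
- face_left (a point): Left (+y) end of the die block's ground face, 25 mm above the bench.
- face_right (a point): Right (-y) end of the die block's ground face, 25 mm above the bench.
- face_mid (a point): Middle of the die block's ground face, 25 mm above the bench. The block (0.9 to 1.5 kg) slides with dry friction and stays where it is left; a level push of about 4 to 9 N moves it; a push off its centre line also turns it, and fingers bearing down on it as they push can jam it.
- bend_die3: Loose bystander, to be left alone: small grey steel bending die with a V notch, 46x30x20 mm. Origin: centre of its underside.
- bend_die2: Loose bystander, to be left alone: small grey steel bending die with a ridge, 58x26x20 mm. Origin: centre of its underside.
- taped_block: Loose bystander, to be left alone: black steel riser block with a band of tape, 31x73x30 mm. Origin: centre of its underside.
- ejector_strip3: Loose bystander, to be left alone: short orange-brown ejector rubber block, 22x60x17 mm. Origin: centre of its underside.
- try_square: Loose bystander, to be left alone: try square with black stock and steel blade, 75x131x24 mm. Origin: centre of its underside.
- black_tape: Loose bystander, to be left alone: roll of black tape, 72 mm across, 18 mm high. Origin: centre of its underside.

How it is judged:
By the outcome, as a careful person would: the job done as asked, in the order asked, and still so for the second after the job is handed in, with the robot touching nothing.
It also fails if it takes over 72 s, if anything falls off the work surface, if the arm or the gripper's body presses on something with over 40 N, if the wrist force passes 120 N, or if a joint passes its speed limit or range.

## Working session

There is one attempt and no reset: what is moved stays moved. The work goes in short steps, Python scripts to look and compute and a tool call to move; the robot and the scene stay as the last step left them, time stands still between calls to the robot, and variables do not carry over. Pictures are saved under pics/ and viewed, at most 10 in all, crops included, and the job is handed in when it is done.

Besides the shell and the picture viewer there is one more tool, called after "Call:" in YAML: its name, and indented under it one key for each argument. carry_out: Moves the arm, as the interface text tells. Its arguments: {"type":"object","properties":{"rows":{"type":"array"},"squeeze":{"type":"number"}},"required":["rows"]}

```bash
mkdir -p pics; ls; python3 - <<'E'
from cell import robot
import cv2
s=robot.state();print(s['time_s'],s['ee_pos'],s['tcp_rot'])
for c in['top','scene']:
    im=robot.camera(c);cv2.imwrite(f'pics/{c}0.png',im[:,:,::-1])
    p=robot.camera_params(c);print(c,p)
    for l in['fence','mark_left','mark_right','die_block','face_left','face_right','face_mid']:
        print(l,[(d['location'],round(d['conf'],2)) for d in robot.boxes_of(c,l)[:3]])
E
```

```text
pics
0.0 [0.16122038 0.52549993 0.21811591] [-1.32254369e-04  1.48337466e-01  9.88936646e-01 -5.37533956e-04]
top {'camera_matrix': array([[450.57753169,   0.        , 327.5760689 ],
       [  0.        , 450.57753169, 199.65551072],
       [  0.        ,   0.        ,   1.        ]]), 'R': array([[-0.02336688, -0.99955528, -0.01852646],
       [-0.98311993,  0.0263385 , -0.1810566 ],
       [ 0.18146404,  0.013983  , -0.98329816]]), 't': array([0.22907533, 0.64764175, 1.00174434])}
fence [([240.0, 319.5], 0.58), ([191.0, 307.6], 0.56)]
mark_left [([187.0, 305.6], 0.68)]
mark_right [([189.7, 308.4], 0.61)]
die_block [([240.2, 316.2], 0.88)]
face_left [([238.7, 319.6], 0.59)]
face_right [([239.3, 320.6], 0.74)]
face_mid [([237.9, 320.8], 0.82)]
scene {'camera_matrix': array([[401.7222704 ,   0.        , 325.24998141],
       [  0.        , 401.7222704 , 197.84930492],
       [  0.        ,   0.        ,   1.        ]]), 'R': array([[ 0.45871491, -0.88854635,  0.00812481],
       [-0.59650995, -0.31470147, -0.73833519],
       [ 0.65860193,  0.33383883, -0.674385  ]]), 't': array([-0.1277963 ,  0.49203198,  0.5648169 ])}
fence [([197.5, 305.8], 0.87), ([197.4, 189.4], 0.58)]
mark_left [([196.2, 311.4], 0.75)]
mark_right [([196.8, 307.0], 0.78)]
die_block [([225.9, 294.5], 0.76)]
face_left [([222.8, 293.0], 0.94)]
face_right [([224.7, 295.1], 0.77)]
face_mid [([223.4, 293.8], 0.86)]
```

```bash
python3 - <<'E'
import cv2
a=cv2.imread('pics/top0.png');b=cv2.imread('pics/scene0.png')
cv2.imwrite('pics/top_c.png',cv2.resize(a[130:300,200:440],None,fx=3.3,fy=3.3,interpolation=cv2.INTER_CUBIC))
E
```

```text
(no output)
```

View pics/top0.png

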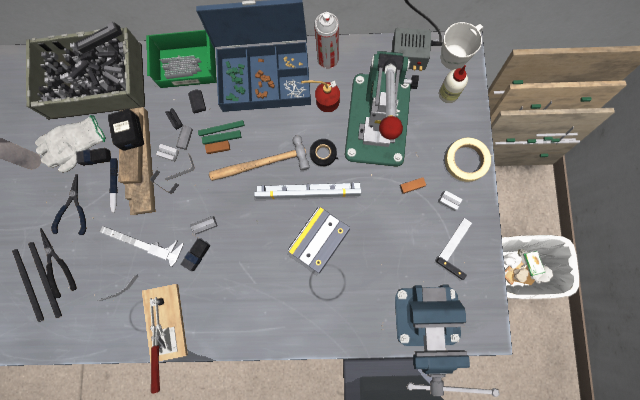

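View pics/top_c.png

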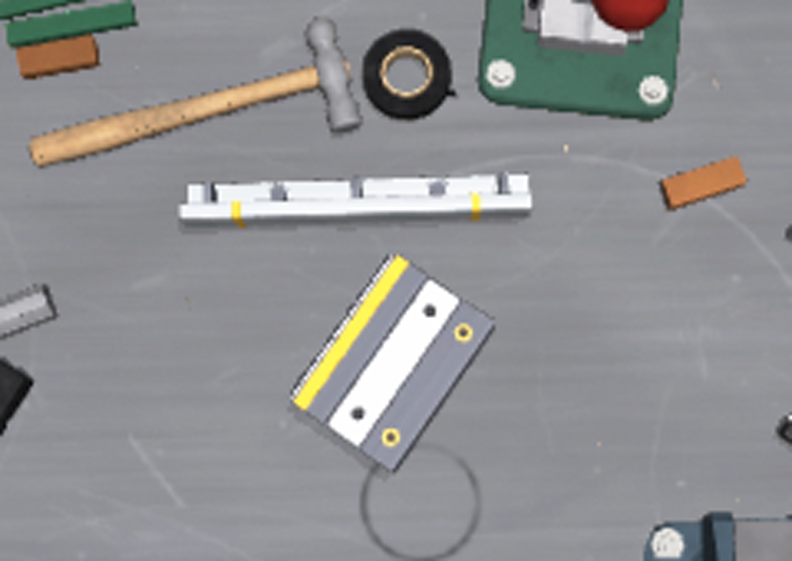

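The crop shows the block's top corners near (397,255), (495,322), (390,472) and (292,403). The fence's front edge runs below its top strip, from (180,217) to (531,210), with the yellow marks at x≈237 and x≈475.

```bash
cat > h.py <<'E'
import numpy as np, cv2
from scipy.optimize import least_squares
from cell import robot
P=robot.camera_params('top');K,R,t=P['camera_matrix'],P['R'],P['t']
def ray(uv,z):
    uv=np.atleast_2d(uv).astype(float)
    d=np.c_[(uv-[K[0,2],K[1,2]])/K[0,0],np.ones(len(uv))]@R
    c=-R.T@t; return (c+d*((z-c[2])/d[:,2])[:,None])[:,:2]
def yellow(im):
    h=cv2.cvtColor(im,cv2.COLOR_RGB2HSV)
    m=cv2.inRange(h,(20,130,110),(33,255,255)); m[:, :230]=0;m[:,430:]=0;m[:150]=0;m[300:]=0
    n,l,s,c=cv2.connectedComponentsWithStats(m)
    return [(s[i,4],c[i],np.argwhere(l==i)[:,::-1]) for i in range(1,n) if s[i,4]>=5]
def w2(th): return np.array([[np.cos(th),-np.sin(th)],[np.sin(th),np.cos(th)]])
E
python3 - <<'E'
from h import *
q=lambda l:np.array(l)/3.3+[200,130]-.35
B=ray(q([(397,255),(495,322),(390,472),(292,403)]),.05)  # right-front, right-back, left-back, left-front
print(B,np.linalg.norm(np.diff(B,axis=0),axis=1))
M=np.array([[45,-65],[-45,-65],[-45,65],[45,65]])/1e3
f=lambda p:((M@w2(p[2]).T+p[:2])-B).ravel()
r=least_squares(f,[*B.mean(0),.8]);print('block',r.x,np.abs(r.fun).max())
F=ray(q([(180,217),(531,209)]),.04);print('fence ends',F,np.linalg.norm(F[0]-F[1]))
Ft=ray(q([(180,206),(531,197)]),.04);print('back edge top',Ft)
Mk=ray(q([(241,216),(471,210)]),.04);print('marks',Mk,np.linalg.norm(Mk[0]-Mk[1]))
d=F[0]-F[1];print('fence yaw',np.arctan2(-d[0],d[1]),F.mean(0), Mk.mean(0))
im=cv2.imread('pics/top0.png')[:,:,::-1].copy()
for a,c,pts in yellow(im):
    p=ray(pts,.05 if a>40 else .04); m=p.mean(0); u=np.linalg.svd(p-m)[2][0]
    u=u*np.sign(u[1]); print(a,c,m,'yaw',np.arctan2(-u[0],u[1]),'in block',w2(r.x[2]).T@(m-r.x[:2]))
print('cam',-R.T@t)
E
```

```text
[[0.63817408 0.2314699 ]
 [0.58783798 0.16248099]
 [0.48390761 0.23952019]
 [0.53383155 0.30805255]] [0.08540019 0.12936985 0.08478847]
block [0.56093781 0.23538091 0.93701824] 0.0020817420105472273
fence ends [[0.67230276 0.39029316]
 [0.67132279 0.13320276]] 0.2570922643386652
back edge top [[0.68053088 0.3903442 ]
 [0.68026746 0.13287513]]
marks [[0.6718406  0.34548585]
 [0.67176355 0.17701561]] 0.16847025199535257
fence yaw -0.003811727224983238 [0.67181277 0.26174796] [0.67180207 0.26125073]
16 [343.5 192.5] [0.6736289  0.17425222] yaw 1.540898098353907 in block [ 0.01747767 -0.12700603]
16 [271.625 194.75 ] [0.67278769 0.3480424 ] yaw -1.3803024782718913 in block [ 0.15701893 -0.02341079]
228 [305.73245614 230.5877193 ] [0.58266934 0.26603585] yaw 0.9377779225879123 in block [0.0375709  0.00064247]
cam [0.46028171 0.19790815 1.10651714]
```

Call:
carry_out:
  rows:
    - [1, [-4, -2, 0], -6]
    - [1, [-9.5, -4.8, 0], -15]
    - [1, [-15.5, -7.8, 0], -25]
    - [1, [-21.5, -10.8, 0], -35]
    - [1, [-27.5, -13.8, 0], -45]
    - [1, [-33.5, -16.8, 0], -54]
    - [1, [-39.5, -19.8, 0], -63]
    - [1, [-44.5, -22.4, 0], -70.7]

```text
time_s: 1.8
ee_pos: [0.4864, 0.2148, 0.2189]
tcp_rot: [0.0, -0.454, 0.891, 0.0]
ft_force: [0.6, -0.1, -0.4]
grip_width: 0.0928
gripper_force: 0.0
```

Call:
carry_out:
  rows:
    - [1, [0, 0, 0], 0]
    - [1, [0, 0, 0], 0]

```text
time_s: 2.05
ee_pos: [0.4849, 0.2163, 0.2185]
tcp_rot: [-0.0, -0.45, 0.893, 0.0]
ft_force: [-1.4, 0.3, 0.3]
grip_width: 0.093
gripper_force: 0.0
```

```bash
cat >> h.py <<'E'
def tool():
    s=robot.state();w,x,y,z=s['tcp_rot']
    from scipy.spatial.transform import Rotation as Ro
    M=Ro.from_quat([x,y,z,w]).as_matrix(); return s,M,np.arctan2(-M[0,1],M[1,1])
def to(xy,psi,z):
    s,M,p=tool(); d=np.r_[xy,z]-s['ee_pos']
    print('shift cm',np.round(M.T@d*100,2),'turn deg',round(-np.degrees(psi-p),1),'now',s['ee_pos'].round(4),'psi',round(p,3),'t',s['time_s'])
E
python3 - <<'E'
from h import *
to([.521,.181],.937,.012)
s=robot.state();print(s['joints'].round(2),s['ft_force'],s['grip_width'])
E
```

```text
shift cm [ 0.69 -5.02 20.65] turn deg -0.2 now [0.4849 0.2163 0.2185] psi 0.934 t 2.05
[ 0.33  0.32  1.7   0.    1.12 -2.17] [-1.41081048  0.28700907  0.28639379] 0.09302982976042627
```

Call:
carry_out:
  rows:
    - [1, [0.3, -2.5, 2], 0]
    - [1, [0.7, -5, 5], -0.2]
    - [1, [0.7, -5, 9], -0.2]
    - [1, [0.7, -5, 13], -0.2]
    - [1, [0.7, -5, 14], -0.2]
    - [1, [0.7, -5, 14], -0.2]

```text
time_s: 2.8
ee_pos: [0.5211, 0.1817, 0.0792]
tcp_rot: [-0.0, -0.453, 0.891, 0.0]
ft_force: [-0.0, -0.5, 0.3]
grip_width: 0.093
gripper_force: 0.0
```

```bash
python3 - <<'E'
from h import *
to([.521,.181],.937,.012)
im=robot.camera('top');cv2.imwrite('pics/t1.png',cv2.resize(im[130:300,200:440,::-1],None,fx=3.3,fy=3.3))
E
```

```text
shift cm [ 0.07 -0.03  6.72] turn deg 0.2 now [0.5211 0.1817 0.0792] psi 0.94 t 2.8
```

View pics/t1.png

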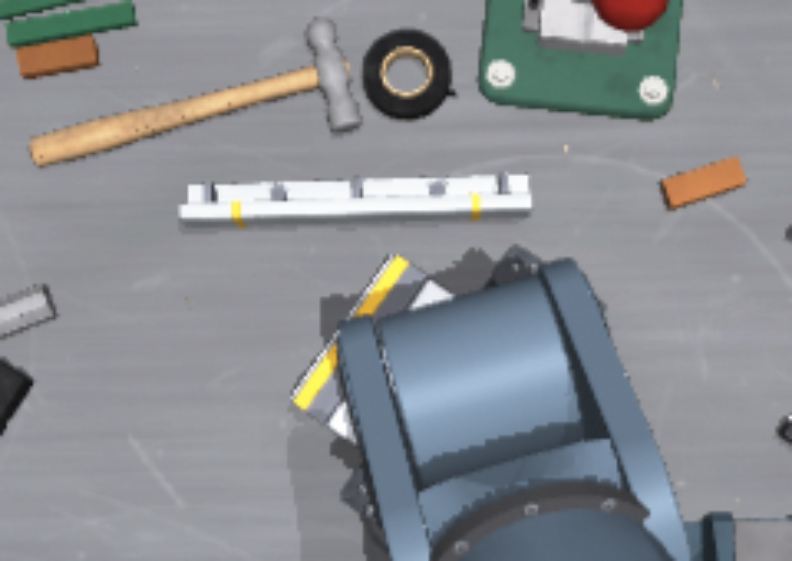

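The arm hides the block's rear, but the stripe hasn't moved and still runs (397,258) to (300,403). I'll descend behind the block.

Call:
carry_out:
  rows:
    - [1, [0.2, 0, 2.5], 0]
    - [1, [0.2, 0, 5], 0.2]
    - [1, [0.2, 0, 6.5], 0.2]
    - [1, [0.2, 0, 6.7], 0.2]
    - [1, [0.2, 0, 6.7], 0.2]

```text
time_s: 3.48
ee_pos: [0.5207, 0.1795, 0.0125]
tcp_rot: [0.001, -0.451, 0.892, -0.0]
ft_force: [0.3, 0.4, 0.3]
grip_width: 0.0925
gripper_force: 0.0
```

Call:
carry_out:
  rows:
    - [1, [-0.3, 0, 0], 0]
    - [1, [-0.6, 0, 0], 0]
    - [1, [-0.9, 0, 0], 0]
    - [1, [-1.1, 0, 0], 0]
    - [1, [-1.1, 0, 0], 0]

```text
time_s: 4.1
ee_pos: [0.5267, 0.1883, 0.0116]
tcp_rot: [0.0, -0.451, 0.892, 0.0]
ft_force: [0.1, 0.4, 0.6]
grip_width: 0.0928
gripper_force: 0.0
```

Call:
carry_out:
  rows:
    - [1, [-0.2, 0, 0], 0]
    - [1, [-0.4, 0, 0], 0]
    - [1, [-0.6, 0, 0], 0]
    - [1, [-0.7, 0, 0], 0]

```text
time_s: 4.6
ee_pos: [0.5304, 0.1934, 0.0116]
tcp_rot: [-0.001, -0.451, 0.892, -0.0]
ft_force: [-3.0, -4.8, 3.9]
grip_width: 0.0931
gripper_force: 2.9
```

```bash
cat >> h.py <<'E'
def arc(total,n,rho=.069,off=.0525,lat=0.):
    "tool rows for the block turning clockwise by total about block point (0,-rho)"
    s,M,p=tool(); tcp=s['ee_pos'][:2]; cor=tcp+w2(p)@[off,-rho-lat]
    for k in range(1,n+1):
        a=-total*k/n; q=cor+w2(a)@(tcp-cor); d=M.T@np.r_[q-tcp,0]
        print([1,[round(d[0]*100,2),round(d[1]*100,2),0],round(np.degrees(total*k/n),1)])
    print('tcp end',q,'psi',p-total,'block centre end',q+w2(p-total)@[off,-lat])
E
python3 - <<'E'
from h import *
im=robot.camera('top')
for a,c,pts in yellow(im):print(a,c,ray(pts,.045).mean(0))
arc(.40,8)
E
```

```text
14 [343.57142857 192.64285714] [0.67227493 0.17420207]
15 [271.66666667 195.        ] [0.67117491 0.34723848]
93 [314.65591398 217.17204301] [0.6146491  0.24472228]
61 [294.04918033 246.1147541 ] [0.5471097  0.29452117]
[1, [np.float64(-0.35), np.float64(0.25), 0], np.float64(2.9)]
[1, [np.float64(-0.72), np.float64(0.49), 0], np.float64(5.7)]
[1, [np.float64(-1.09), np.float64(0.71), 0], np.float64(8.6)]
[1, [np.float64(-1.48), np.float64(0.91), 0], np.float64(11.5)]
[1, [np.float64(-1.87), np.float64(1.08), 0], np.float64(14.3)]
[1, [np.float64(-2.27), np.float64(1.24), 0], np.float64(17.2)]
[1, [np.float64(-2.68), np.float64(1.38), 0], np.float64(20.1)]
[1, [np.float64(-3.1), np.float64(1.5), 0], np.float64(22.9)]
tcp end [0.53671213 0.22733675] psi 0.5363042487914378 block centre end [0.58184129 0.25416229]
```

Call:
carry_out:
  rows:
    - [1, [-0.35, 0.25, 0], 2.9]
    - [1, [-0.7, 0.5, 0], 5.7]
    - [1, [-1.1, 0.7, 0], 8.6]
    - [1, [-1.5, 0.9, 0], 11.5]
    - [1, [-1.9, 1.1, 0], 14.3]
    - [1, [-2.3, 1.25, 0], 17.2]
    - [1, [-2.7, 1.4, 0], 20]
    - [1, [-3.1, 1.5, 0], 23]

```text
time_s: 5.65
ee_pos: [0.5364, 0.2276, 0.0115]
tcp_rot: [-0.001, -0.264, 0.965, -0.0]
ft_force: [-4.0, -2.2, 3.4]
grip_width: 0.0929
gripper_force: 2.4
```

```bash
python3 - <<'E'
from h import *
im=robot.camera('top');cv2.imwrite('pics/t2.png',cv2.resize(im[130:300,200:440,::-1],None,fx=3.3,fy=3.3))
for a,c,pts in yellow(im):
    p=ray(pts,.05);u=np.linalg.svd(p-p.mean(0))[2][0];print(a,c,p.mean(0),'yaw',np.arctan(-u[0]/u[1]))
s,M,p=tool();print(s['ee_pos'],p,s['ft_force'],s['grip_width'])
E
```

```text
14 [343.57142857 192.64285714] [0.6712764  0.17431373] yaw 1.526560678438619
15 [271.66666667 195.        ] [0.67018156 0.3465351 ] yaw -1.3713775770634935
159 [308.50943396 213.50314465] [0.62309433 0.25890236] yaw 0.5149045184844727
[0.53664561 0.22795002 0.01150038] 0.5307972671009126 [-3.08073992  0.13785865  1.56264425] 0.09289367545074965
```

View pics/t2.png

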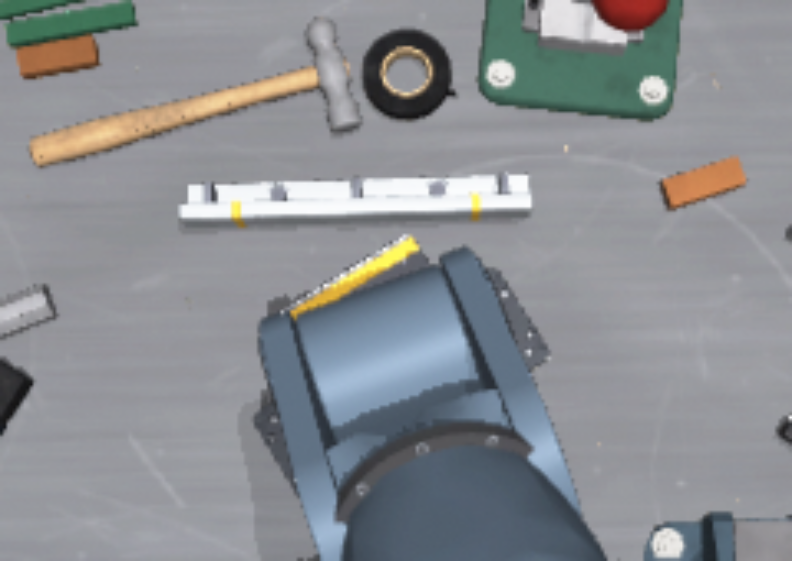

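The block has followed the fingers and is now turned to about 0.53. The stripe runs from (290,317) to (417,240), partly hidden on its left.

```bash
python3 - <<'E'
from h import *
e=ray(np.array([[417,241]])/3.3+[200,130]-.35,.05)[0]
print(e,'centre',e-w2(.53)@[.0376,-.065])
arc(.53,8)
E
```

```text
[0.64803402 0.21682437] centre [0.58273281 0.25389878]
[1, [np.float64(-0.47), np.float64(0.33), 0], np.float64(3.8)]
[1, [np.float64(-0.96), np.float64(0.63), 0], np.float64(7.6)]
[1, [np.float64(-1.47), np.float64(0.9), 0], np.float64(11.4)]
[1, [np.float64(-1.99), np.float64(1.13), 0], np.float64(15.2)]
[1, [np.float64(-2.53), np.float64(1.33), 0], np.float64(19.0)]
[1, [np.float64(-3.08), np.float64(1.49), 0], np.float64(22.8)]
[1, [np.float64(-3.64), np.float64(1.62), 0], np.float64(26.6)]
[1, [np.float64(-4.21), np.float64(1.71), 0], np.float64(30.4)]
tcp end [0.56429606 0.26397889] psi 0.0007972671009125465 block centre end [0.61679605 0.26402075]
```

Exactly as predicted (0.583, 0.254). Next is the second arc.

Call:
carry_out:
  rows:
    - [1, [-0.5, 0.3, 0], 3.8]
    - [1, [-1.0, 0.6, 0], 7.6]
    - [1, [-1.5, 0.9, 0], 11.4]
    - [1, [-2.0, 1.1, 0], 15.2]
    - [1, [-2.5, 1.3, 0], 19]
    - [1, [-3.1, 1.5, 0], 22.8]
    - [1, [-3.6, 1.6, 0], 26.6]
    - [1, [-4.2, 1.7, 0], 30.4]

```text
time_s: 6.7
ee_pos: [0.5639, 0.2638, 0.0114]
tcp_rot: [-0.001, -0.002, 1.0, -0.0]
ft_force: [-4.3, 0.1, 1.8]
grip_width: 0.093
gripper_force: 2.2
```

Call:
carry_out:
  rows:
    - [1, [0, 0, 0], 0]

```text
time_s: 6.82
ee_pos: [0.5645, 0.2639, 0.0115]
tcp_rot: [-0.0, -0.003, 1.0, 0.0]
ft_force: [-0.4, 1.3, -0.2]
grip_width: 0.0931
gripper_force: 0.8
```

```bash
python3 - <<'E'
from h import *
im=robot.camera('top');cv2.imwrite('pics/t3.png',cv2.resize(im[130:300,200:440,::-1],None,fx=3.3,fy=3.3))
for a,c,pts in yellow(im):
    p=ray(pts,.05);u=np.linalg.svd(p-p.mean(0))[2][0];print(a,c,p.mean(0),'yaw',np.arctan(-u[0]/u[1]))
s,M,p=tool();print(s['ee_pos'],p,s['ft_force'],s['grip_width'])
E
```

```text
14 [343.57142857 192.64285714] [0.6712764  0.17431373] yaw 1.526560678438619
15 [271.66666667 195.        ] [0.67018156 0.3465351 ] yaw -1.3713775770634935
65 [288.21538462 200.36923077] [0.65604419 0.30694504] yaw 0.03602296209958699
22 [329.72727273 199.40909091] [0.65571924 0.20778991] yaw -0.21663852508198456
[0.56446297 0.26376729 0.01148024] 0.005988186673033406 [-1.32293157  0.30673833 -0.67644557] 0.09286860034223246
```

View pics/t3.png

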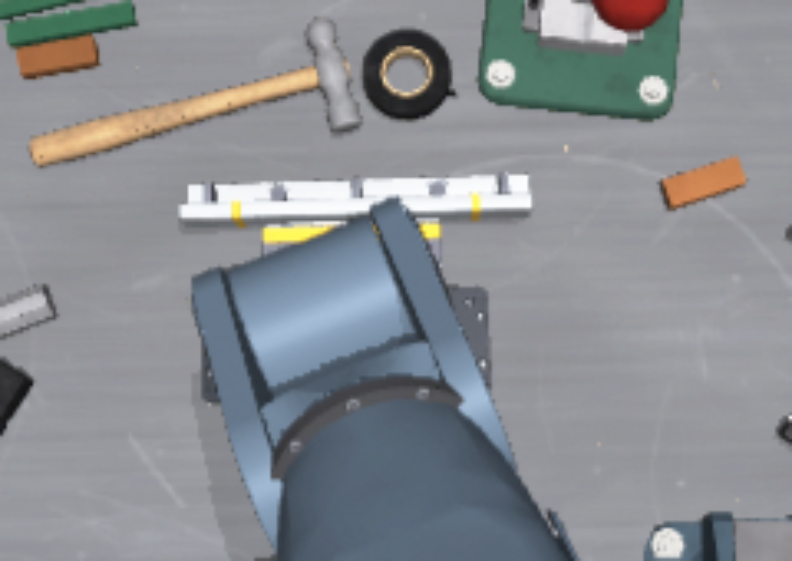

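The block is parallel to the fence and 4 mm left of centre between the marks: the stripe spans 262 to 440, the marks 242 to 471. Now I'll push it home slowly.

Call:
carry_out:
  rows:
    - [1, [-0.15, 0, 0], 0.3]
    - [1, [-0.3, 0, 0], 0.5]
    - [1, [-0.45, 0, 0], 0.5]
    - [1, [-0.6, 0, 0], 0.5]
    - [1, [-0.7, 0, 0], 0.5]

```text
time_s: 7.5
ee_pos: [0.5715, 0.2635, 0.0115]
tcp_rot: [-0.0, 0.002, 1.0, -0.0]
ft_force: [-8.7, -0.7, 4.6]
grip_width: 0.0929
gripper_force: 4.6
```

Call:
carry_out:
  rows:
    - [1, [-0.1, 0, 0], 0]
    - [1, [-0.2, 0, 0], 0]
    - [1, [-0.2, 0, 0], 0]

```text
time_s: 7.88
ee_pos: [0.5714, 0.2634, 0.0115]
tcp_rot: [-0.002, 0.002, 1.0, -0.001]
ft_force: [-16.0, -1.2, 7.8]
grip_width: 0.0932
gripper_force: 7.9
```

Call:
carry_out:
  rows:
    - [1, [-0.1, 0, 0], 0]
    - [1, [-0.2, 0, 0], 0]
    - [1, [-0.2, 0, 0], 0]
    - [1, [-0.2, 0, 0], 0]

```text
time_s: 8.38
ee_pos: [0.5714, 0.2633, 0.0114]
tcp_rot: [-0.005, 0.002, 1.0, -0.001]
ft_force: [-27.2, -3.9, 16.8]
grip_width: 0.0926
gripper_force: 13.6
```

```bash
python3 - <<'E'
from h import *
im=robot.camera('top')
s,M,p=tool();print(s['ee_pos'],p,s['ft_force'],s['ft_torque'])
a=cv2.resize(im[170:220,250:370,::-1],None,fx=6,fy=6,interpolation=cv2.INTER_CUBIC)
cv2.imwrite('pics/t4.png',a)
E
```

```text
[0.57143259 0.26327187 0.01143732] -0.0031032402768374034 [-27.63697973  -2.90170148  16.09404262] [0.22423313 3.95404231 0.6493397 ]
```

View pics/t4.png

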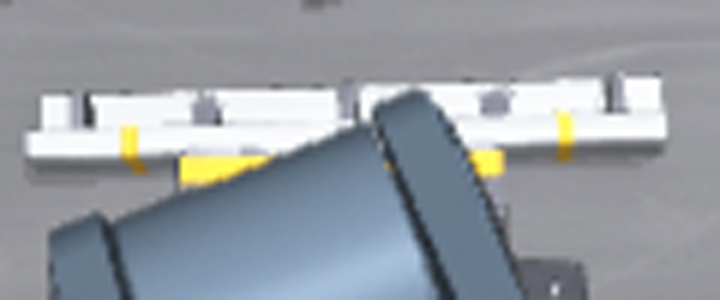

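The block looks seated: the stripe sits against the fence front and its ends at 180 and 503 are well inside the marks at 140 and 560. I'll back off, rise and check.

Call:
carry_out:
  rows:
    - [1, [0.3, 0, 0], 0]
    - [1, [0.6, 0, 0], 0]
    - [1, [1.2, 0, 0], 0]
    - [1, [2.5, 0, 0], 0]
    - [1, [4, 0, 0], 0]
    - [1, [5, 0, -4], 0]
    - [1, [6, 0, -10], 0]
    - [1, [10, 0, -14], 0]

```text
time_s: 9.43
ee_pos: [0.476, 0.2643, 0.1541]
tcp_rot: [0.002, 0.003, 1.0, 0.001]
ft_force: [-0.7, -0.2, -0.5]
grip_width: 0.0931
gripper_force: 0.0
```

Call:
carry_out:
  rows:
    - [1, [4, 0, -2], 0]
    - [1, [8, -4, -3], 0]
    - [1, [12, -8, -4], 0]
    - [1, [14, -12, -4], 0]
    - [1, [14, -16, -4], 0]
    - [1, [14, -18, -4], 0]

```text
time_s: 10.18
ee_pos: [0.3339, 0.0835, 0.1917]
tcp_rot: [0.001, 0.003, 1.0, 0.0]
ft_force: [0.5, -0.4, -0.1]
grip_width: 0.0932
gripper_force: 0.0
```

```bash
python3 - <<'E'
from h import *
im=robot.camera('top')
s,M,p=tool();print(s['ee_pos'],s['ft_force'],s['time_s'])
cv2.imwrite('pics/t5.png',cv2.resize(im[165:265,250:370,::-1],None,fx=6,fy=6,interpolation=cv2.INTER_CUBIC))
for a,c,pts in yellow(im):
    q=ray(pts,.05);u=np.linalg.svd(q-q.mean(0))[2][0];print(a,c,q.mean(0),'yaw',np.arctan(-u[0]/u[1]))
E
```

```text
[0.33398923 0.08259862 0.1916406 ] [ 0.77282003 -0.21850957 -0.17784894] 10.225
15 [343.53333333 192.53333333] [0.67154546 0.17439682] yaw 1.5376584485634395
16 [271.625 194.75 ] [0.67079517 0.3466347 ] yaw -1.380302478271891
211 [306.45971564 197.36018957] [0.66218486 0.26325897] yaw -0.006991600142237493
```

View pics/t5.png

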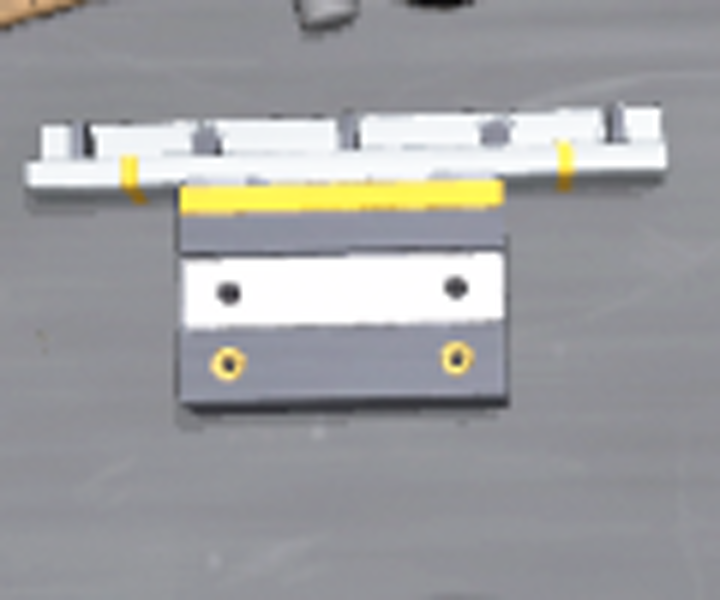

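The block is flush, with a stripe yaw of −0.007 against about −0.004 for the fence. It lies inside both marks, the arm is clear and the nearby bystanders haven't moved.

```bash
python3 -c "
from cell import robot
print(robot.hand_in())"
```

```text
the job is handed in; nothing more can be done
None
```

I pushed the die block round until its ground face lay against the fence all along, within about 0.5 mm by the top camera and well inside both yellow marks, then backed the arm clear and handed the job in at about 10 s; the hand-in gave no verdict.

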